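# Set the end float of a cable bollard roller

### The job

The bollard with the orange roller has just been greased, and its knurled retaining collar still stands high on the thread. Spin that collar down until it bears on the roller, without forcing it, then back it off a quarter of a turn so that it stands 5 mm clear above the roller, and let go. Leave the yellow bollard, which is already set, and the things around as they are.

Things in the scene. Friction and masses are not known exactly. Their poses are not given: they have to be found in the camera images.
- stand: Bollard still to be set, fixed to the bench: grey steel base plate 160 x 160 x 12 mm, a brass thrust washer 8 mm thick and an upright steel spindle 26 mm across. Origin: centre of the plate's underside, on the spindle axis; z up along the spindle.
- spindle_end (a point): Centre of the spindle's top end, 202 mm above the bench: 9 to 16 mm above the collar's top at the start, 26 mm above it when the collar bears on the roller (the gripper must leave room for it). The thread above the roller is about 26 mm across, coarse, two-start and right-handed: clockwise seen from above lowers the collar, 20 mm a turn.
- roller: Loose orange waisted roller of that bollard, 100 mm across the two flanges, 64 mm at the waist, 120 mm tall, about 0.8 kg. It stands on the thrust washer and turns freely round the spindle with 1.5 mm of play at the side. Origin: centre of its underside (20 mm above the bench); its top face, on which the collar comes to bear, is 120 mm above the origin (140 mm above the bench).
- collar: Knurled aluminium collar of that bollard, 60 mm across, 36 mm tall, red mark on its top. Origin: centre of its underside, z up; turns with it. Starts 10 to 17 mm above the roller (thread ends at 24). Turns with about 0.06 N m and stays where left; the moment climbs steeply once it bears. A grip of 25 N slips round before it is forced. Fingertips 5 mm or more above its underside clear the roller.
- set_stand: The other bollard, same shape and size, already set; fixed to the bench. Leave alone.
- set_roller: Yellow roller of the other bollard, same shape and size. Leave alone.
- set_collar: Collar of the other bollard, standing about 5 mm above its roller. Leave alone.
- can_a: White and red spray can, 65 mm across, 188 mm tall; origin at the centre of its underside. Bystander.
- can_b: White and red spray can, same size. Bystander.
- contactor: Grey and black contactor, 75 x 85 x 86 mm; origin at the centre of its underside. Bystander.
- tape: Roll of yellow tape, 104 mm across, 48 mm tall; origin at the centre of its underside. Bystander.
- carton: Closed cardboard carton, 160 x 240 x 90 mm; origin at the centre of its underside. Bystander.
- spanner: Steel spanner 200 mm long lying flat on the bench, its x axis along it. Bystander.
Not all that is in view belongs to the job. Several things have the shape of the roller; the one meant has the colours described above. What is shaped like the stand but purple is not meant.

How it is judged:
By the outcome, as a careful person would: the job done as asked, in the order asked, and still so for the second after the job is handed in, with the robot touching nothing.
It also fails if it takes over 72 s, if anything falls off the work surface, if the arm or the gripper's body presses on something with over 40 N, if the wrist force passes 120 N, or if a joint passes its speed limit or range.

### The arm

A 7-joint arm with a two-finger parallel gripper is mounted at the origin on the work surface. World frame = base frame: x ahead of the robot, y to its left, z up, the work surface at z = 0. Lengths are in m, angles in rad, forces in N, time in s.
With the tool pointing down it reaches from about 0.4 to 0.875 m from the base axis. Payload 6.5 kg.
Tool frame: the origin (TCP) lies midway between the tips of the shut fingers; the grasp point (between the pads) lies 19 mm behind it; z points along the fingers, y is the line along which they close (so a half turn about z gives the same grasp; the last joint's range is limited). The gripper opens to 88 mm and grips with 3 to 60 N. Pads are 18 mm wide; open, the fingers measure 123 mm over their backs; the gripper's body (75 mm by 187 mm) begins 45 mm behind the grasp point.
Start: joints at [-1.274, 0.536, -0.004, 1.538, 0.003, 1.067, -0.071], TCP at [0.231, 0.608, 0.239] pointing down, gripper open.
Joint ranges: [-2.7, 2.7], [-0.37, 2.16], [-1.27, 1.26], [0.24, 2.4], [-1.31, 4.45], [0.19, 1.91], [-2.76, 2.76]. Speed limits (rad/s): [2.39, 2.39, 3.14, 3.14, 3.14, 3.14, 3.14].

### API

Orientations are given as [roll, pitch, yaw] about the fixed x, y, z axes, in that order (R = Rz(yaw) Ry(pitch) Rx(roll)).
In Python, from cell import env gives the robot as it stands.
- The arm moves only by the tool arm_command, never from a script. Its argument "motion" is a list of rows, each an object of numbers: "x", "y", "z": the shift along the tool's x, y, z in mm; "turn": the turn about the tool's z in rad. A call has 1 to 10 rows; each row shifts and turns the commanded pose from where the row before left it, along the tool's axes as they then stand; what a row does not reach is not made up. A row lasts 1/10 s, in which the tool goes at most 50 mm and 8.59 degrees, less where a joint would pass 70% of its speed; a pose out of reach is approached as far as the arm can. A call with a gripper value outside its range is refused whole. "fingers" is the gripper's target within -1 to 1 (shut at 1, half-way at 0, fully open at -1), set as the call begins (left out, the last holds). The fingers move at their own pace and stop on an object; the grip force is fixed at half the most. Time passes only in rows, so rows that do not move let the fingers close. It gives the time, the measured TCP pose, the force, the opening and the grip force at its end, in the units of the state.
- env.get_obs(): the state, without advancing time (a new reading comes with each control period).
- env.read_camera(name): name is "scene" or "side" or "wrist"; returns (picture, depth): 480x640x3 uint8, red, green, blue; 480x640 float32, m along the optical axis (not along the pixel's ray), 0 where there is no reading.
- env.camera_info(name): a dict with "fovy" (degrees; the focal length in pixels is half the picture's height over the tangent of half this angle, whatever the lens; pixels are square), "cx", "cy" (the principal point, pixels), "rvec" (rotation vector, rad) and "tvec" (3), from world to camera coordinates, as OpenCV has them; the wrist camera has in their place "hand_eye" (4x4, takes a point from camera to tool coordinates, whose origin is the TCP and whose axes are the flange's). Camera axes: x right, y down, z forward; pixel columns grow to the right and rows downward; lengths in m; the calibration is good to about 2 mm. A picture is of the moment at which its call begins: read the wrist's pose just before it. camera_info takes no time and is no camera call.
- env.finish_job(): hands the job in; it is judged then, once.
Trained networks look in the newest picture that a camera, given by its name, has taken for a name from the list of things; names that differ only in an ending like _2 or _b are one class to them, and where a whole thing is asked for, a point or a joint stands for the part that bears it (a point fixed in the world has none). Each returns a list of dicts, best first, with "p" (0 to 1); they miss things now and then, are a little off and sometimes report something else, mostly with a low value. They report only what shows in the picture. A call takes as long as a camera call. They do not tell look-alikes from the thing itself.
- env.look_for(camera, label): "centre" ([x, y, z] in m, in the coordinates of the camera as it stood for that picture, good to about 4 mm: the middle of the surface that is visible of it).
- env.cut_out(camera, label): "region" (480x640 bool, what is visible of it).
- env.spot_point(camera, label): "centre" ([x, y, z] in m, in the coordinates of the camera as it stood for that picture, good to about 4 mm: a listed point, or the origin of a listed thing).
The state is a dict: "time_s": time; "q": joint angles; "qd": joint speeds; "joint_torque": joint torques, N m; "tool_pos": TCP position; "tool_rot": TCP orientation; "wrist_force": force on the tool from outside, world axes, zero at the start; "ft_torque": the same for the moment, N m; "gripper_width": finger opening in m; "grip_force": force on a finger pad.
Only numpy, scipy, OpenCV 4.12 (cv2) and the standard library are available. Lean on these libraries where they do the work, as an engineer would, in place of code of your own. Each camera call takes 0.05 s, during which the arm holds its last target. There are 200 camera calls.

## Working session

There is one attempt and no reset: what is moved stays moved. The work goes in short steps, Python scripts to look and compute and a tool call to move; the robot and the scene stay as the last step left them, time stands still between calls to the robot, and variables do not carry over. Pictures are saved under pics/ and viewed, at most 10 in all, crops included, and the job is handed in when it is done.

Besides the shell and the picture viewer there is one more tool, called after ">>>" as a command line: name --argument value ..., lists and objects as JSON in quotes. arm_command: Moves the arm, as the interface text tells. Its arguments: {"type":"object","properties":{"motion":{"type":"array","items":{"type":"object","properties":{"x":{"type":"number"},"y":{"type":"number"},"z":{"type":"number"},"turn":{"type":"number"}}}},"fingers":{"type":"number"}},"required":["motion"]}

```bash
mkdir -p pics; cat > h.py <<'E'
import numpy as np, cv2
from scipy.spatial.transform import Rotation as R
from cell import env
def shot(cam,name=None):
    o=env.get_obs(); p,d=env.read_camera(cam)
    if name: cv2.imwrite('pics/'+name+'.png',p[:,:,::-1])
    return o,p,d
def Tcw(cam,o):
    i=env.camera_info(cam)
    if cam=='wrist':
        T=np.eye(4);T[:3,:3]=R.from_euler('xyz',o['tool_rot']).as_matrix();T[:3,3]=o['tool_pos']
        return T@np.array(i['hand_eye'])
    T=np.eye(4);T[:3,:3]=cv2.Rodrigues(np.array(i['rvec'],float))[0];T[:3,3]=np.ravel(i['tvec'])
    return np.linalg.inv(T)
def w(cam,o,c):
    return (Tcw(cam,o)@np.r_[c,1])[:3]
def cloud(cam,o,d,mask):
    i=env.camera_info(cam);f=240/np.tan(np.radians(i['fovy'])/2)
    v,u=np.nonzero(mask&(d>0));z=d[v,u]
    P=np.c_[(u-i['cx'])/f*z,(v-i['cy'])/f*z,z,np.ones(len(z))]
    return (P@Tcw(cam,o).T)[:,:3],u,v
E
python3 - <<'E'
from h import *
for c in ('scene','side'):
    o,p,d=shot(c,c+'0')
    for l in ('collar','roller','spindle_end'):
        for r in env.spot_point(c,l): print(c,l,round(r['p'],2),w(c,o,r['centre']).round(3))
print(o['time_s'],o['tool_pos'],o['tool_rot'],o['gripper_width'])
a=cv2.imread('pics/scene0.png');b=cv2.imread('pics/side0.png')
E
```

```text
scene collar 0.78 [ 0.596 -0.176  0.156]
scene collar 0.63 [ 0.351  0.461 -0.   ]
scene collar 0.52 [ 0.204 -0.322  0.139]
scene roller 0.98 [0.638 0.019 0.003]
scene roller 0.94 [ 0.387 -0.19   0.001]
scene roller 0.79 [ 0.6   -0.178  0.018]
scene spindle_end 0.87 [ 0.596 -0.181  0.203]
scene spindle_end 0.56 [ 0.198 -0.321  0.201]
scene spindle_end 0.2 [ 0.353  0.458 -0.001]
side collar 0.94 [ 0.597 -0.176  0.154]
side collar 0.72 [ 0.2   -0.321  0.138]
side roller 0.96 [ 0.633  0.018 -0.   ]
side roller 0.61 [ 0.598 -0.179  0.016]
side roller 0.55 [ 0.386 -0.195 -0.002]
side spindle_end 0.97 [ 0.202 -0.317  0.2  ]
side spindle_end 0.73 [ 0.596 -0.18   0.2  ]
side spindle_end 0.38 [0.471 0.184 0.018]
0.2 [0.23056978 0.60735008 0.2381772 ] [-3.14054383e+00  1.07060973e-04  2.77888806e+00] 0.08795515491661128
```

View pics/scene0.png

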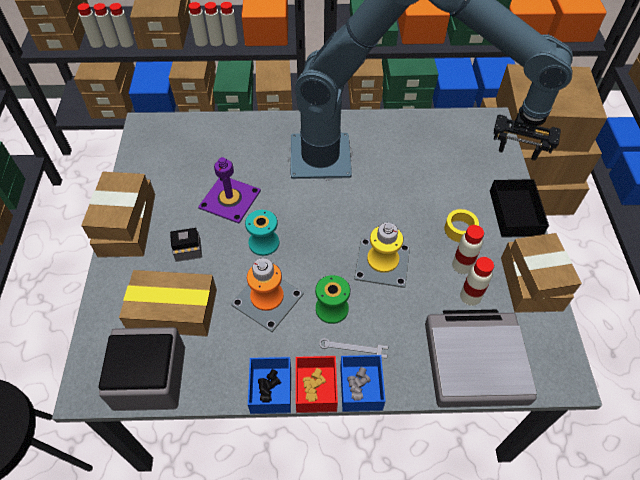

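View pics/side0.png

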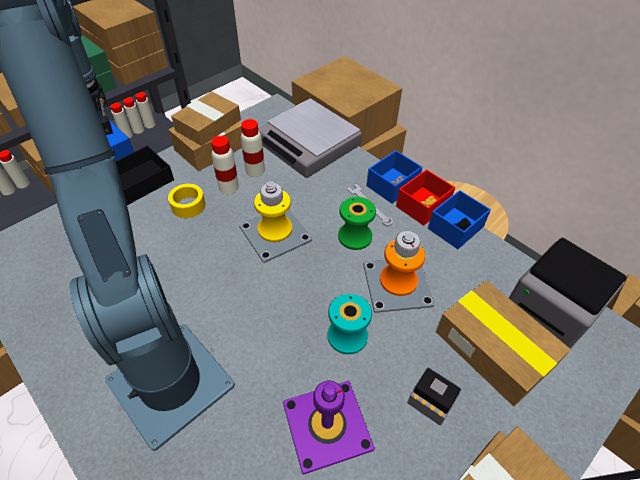

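The orange bollard is at (265,285) in the scene picture and (403,265) in the side picture, so at about (0.597, -0.178) in world coordinates. The network agrees from both cameras: spindle top z about 0.20, collar underside about 0.155. The yellow bollard is at scene (385,250).

>>> arm_command --motion '[{"z":-45},{"z":-45},{"x":-34,"y":-33},{"x":-34,"y":-33},{"x":-34,"y":-33},{"x":-34,"y":-33},{"x":-34,"y":-33},{"x":-34,"y":-33},{"x":-34,"y":-33},{"x":-34,"y":-33}]'

```text
invalid input
```

```bash
cat > g.py <<'E'
from h import *
import sys
o=env.get_obs();t=np.array([float(a) for a in sys.argv[1:4]])
M=R.from_euler('xyz',o['tool_rot']).as_matrix()
print(o['time_s'],'pos',o['tool_pos'].round(4),'rpy',o['tool_rot'].round(3),'q',np.round(o['q'],2))
print('to go mm',(M.T@(t-o['tool_pos'])*1000).round(1))
E
python3 g.py 0.597 -0.178 0.32
```

```text
0.4 pos [0.2307 0.6076 0.2386] rpy [-3.141  0.     2.779] q [-1.27  0.54 -0.    1.54  0.    1.07 -0.07]
to go mm [-621.3 -604.5  -81.2]
```

>>> arm_command --motion '[{"x":0,"y":0,"z":-45,"turn":0},{"x":0,"y":0,"z":-45,"turn":0},{"x":-34,"y":-33,"z":0,"turn":0},{"x":-34,"y":-33,"z":0,"turn":0},{"x":-34,"y":-33,"z":0,"turn":0},{"x":-34,"y":-33,"z":0,"turn":0},{"x":-34,"y":-33,"z":0,"turn":0},{"x":-34,"y":-33,"z":0,"turn":0},{"x":-34,"y":-33,"z":0,"turn":0},{"x":-34,"y":-33,"z":0,"turn":0}]' --fingers -1

```text
time_s: 1.4
tool_pos: [0.3918, 0.2625, 0.329]
tool_rot: [3.141, 0.0, 2.779]
wrist_force: [0.3, 0.1, 0.4]
gripper_width: 0.0881
grip_force: 0.0
```

```bash
python3 g.py 0.597 -0.178 0.32
```

```text
1.4 pos [0.3918 0.2625 0.329 ] rpy [3.141 0.    2.779] q [-0.83  0.13  0.16  1.89 -0.02  1.12  0.55]
to go mm [-348.1 -339.     8.9]
```

>>> arm_command --motion '[{"x":-35,"y":-34,"z":0,"turn":0},{"x":-35,"y":-34,"z":0,"turn":0},{"x":-35,"y":-34,"z":0,"turn":0},{"x":-35,"y":-34,"z":0,"turn":0},{"x":-35,"y":-34,"z":0,"turn":0},{"x":-35,"y":-34,"z":0,"turn":0},{"x":-35,"y":-34,"z":0,"turn":0},{"x":-35,"y":-34,"z":0,"turn":0},{"x":-35,"y":-34,"z":0,"turn":0},{"x":-32,"y":-32,"z":0,"turn":0}]' --fingers -1

```text
time_s: 2.4
tool_pos: [0.5965, -0.1768, 0.3288]
tool_rot: [3.142, 0.0, 2.779]
wrist_force: [0.6, 0.4, 0.0]
gripper_width: 0.0886
grip_force: 0.0
```

```bash
python3 g.py 0.597 -0.178 0.32; python3 - <<'E'
from h import *
o,p,d=shot('wrist','w1')
for l in ('collar','spindle_end'):
    for r in env.spot_point('wrist',l): print(l,round(r['p'],2),w('wrist',o,r['centre']).round(4))
print(np.round(env.camera_info('wrist')['hand_eye'],3).tolist())
P,u,v=cloud('wrist',o,d,np.ones_like(d,bool))
r=np.hypot(P[:,0]-.597,P[:,1]+.178)
for lo in np.arange(.13,.21,.004):
    m=(r<.06)&(P[:,2]>=lo)&(P[:,2]<lo+.004)
    if m.sum()>30: print(lo.round(3),m.sum(),P[m].mean(0).round(4),P[m].min(0).round(4),P[m].max(0).round(4))
E
```

```text
2.4 pos [ 0.5965 -0.1768  0.3288] rpy [3.142 0.    2.779] q [-0.12  0.44  0.48  1.53 -0.21  1.22  1.6 ]
to go mm [-0.9 -0.9  8.8]
spindle_end 0.74 [ 0.5947 -0.1757  0.2019]
[[-0.0, -0.948, -0.319, 0.084], [1.0, -0.0, -0.0, -0.0], [-0.0, -0.319, 0.948, -0.146], [0.0, 0.0, 0.0, 1.0]]
0.13 32 [ 0.5556 -0.1598  0.1318] [ 0.5466 -0.1976  0.13  ] [ 0.5833 -0.1291  0.134 ]
0.134 130 [ 0.5763 -0.1666  0.1372] [ 0.5466 -0.2272  0.1342] [ 0.6463 -0.1275  0.138 ]
0.138 3996 [ 0.5816 -0.1718  0.1403] [ 0.5468 -0.2269  0.138 ] [ 0.6461 -0.1279  0.142 ]
0.142 68 [ 0.5803 -0.1686  0.1423] [ 0.549  -0.2218  0.142 ] [ 0.6365 -0.1311  0.1429]
0.162 53 [ 0.5734 -0.1679  0.1637] [ 0.5665 -0.2007  0.162 ] [ 0.5937 -0.1475  0.166 ]
0.166 47 [ 0.5734 -0.1682  0.1682] [ 0.5666 -0.1968  0.1663] [ 0.5942 -0.1473  0.1699]
0.17 49 [ 0.5733 -0.1681  0.172 ] [ 0.5667 -0.1964  0.17  ] [ 0.5988 -0.1471  0.1739]
0.174 59 [ 0.575  -0.1687  0.176 ] [ 0.5666 -0.2027  0.1741] [ 0.6082 -0.1474  0.1778]
0.178 65 [ 0.5755 -0.17    0.1801] [ 0.5663 -0.2049  0.178 ] [ 0.6034 -0.1473  0.182 ]
0.182 67 [ 0.5769 -0.1689  0.184 ] [ 0.5668 -0.2055  0.182 ] [ 0.6122 -0.1472  0.1859]
0.186 329 [ 0.5876 -0.1748  0.1887] [ 0.5663 -0.2073  0.186 ] [ 0.6264 -0.1476  0.19  ]
0.19 2868 [ 0.595  -0.1765  0.1921] [ 0.5677 -0.2053  0.19  ] [ 0.6248 -0.1489  0.194 ]
0.194 95 [ 0.5883 -0.1754  0.1959] [ 0.5747 -0.2011  0.194 ] [ 0.6169 -0.1521  0.198 ]
0.198 267 [ 0.5944 -0.1772  0.2008] [ 0.5846 -0.19    0.198 ] [ 0.6075 -0.1646  0.202 ]
0.202 413 [ 0.5963 -0.177   0.2027] [ 0.5863 -0.189   0.202 ] [ 0.6064 -0.1652  0.2049]
```

View pics/w1.png

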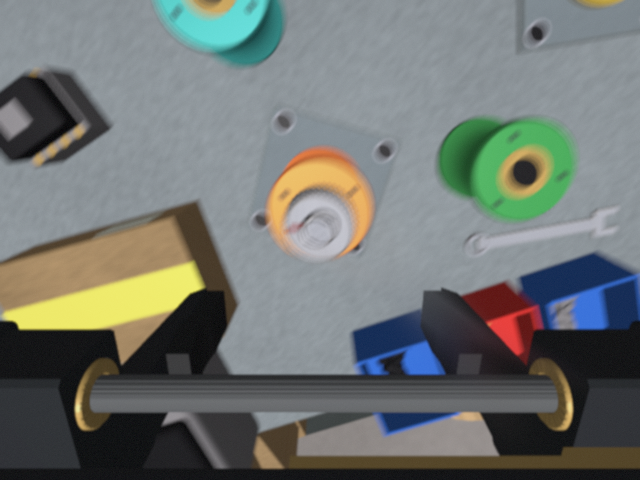

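>>> arm_command --motion '[{"x":0,"y":0,"z":15,"turn":-0.14},{"x":0,"y":0,"z":15,"turn":-0.14},{"x":0,"y":0,"z":15,"turn":-0.14},{"x":0,"y":0,"z":15,"turn":-0.14},{"x":0,"y":0,"z":15,"turn":-0.14},{"x":0,"y":0,"z":15,"turn":-0.14},{"x":0,"y":0,"z":0,"turn":-0.08},{"x":0,"y":0,"z":0,"turn":0}]' --fingers -1

```text
time_s: 3.35
tool_pos: [0.5955, -0.1732, 0.2385]
tool_rot: [3.14, 0.0, -2.582]
wrist_force: [0.1, -0.1, 1.1]
gripper_width: 0.0876
grip_force: 0.0
```

```bash
python3 g.py 0.5965 -0.1772 0.163
```

```text
3.35 pos [ 0.5955 -0.1732  0.2385] rpy [ 3.14   0.    -2.582] q [ 0.03  0.49  0.25  1.63 -0.14  1.03  2.46]
to go mm [ 1.3 -4.  75.5]
```

>>> arm_command --motion '[{"x":1.3,"y":-4,"z":0,"turn":0},{"x":0,"y":0,"z":15,"turn":0},{"x":0,"y":0,"z":15,"turn":0},{"x":0,"y":0,"z":15,"turn":0},{"x":0,"y":0,"z":15,"turn":0},{"x":0,"y":0,"z":10,"turn":0},{"x":0,"y":0,"z":0,"turn":0}]' --fingers -1

```text
time_s: 4.05
tool_pos: [0.5956, -0.1785, 0.1666]
tool_rot: [3.139, -0.003, -2.584]
wrist_force: [-0.5, -0.3, -0.1]
gripper_width: 0.0881
grip_force: 0.0
```

```bash
python3 g.py 0.5965 -0.1772 0.163;python3 - <<'E'
from h import *
o,p,d=shot('wrist','w2'); print(o['ft_torque'],o['wrist_force'])
for l in ('collar','spindle_end'):
    for r in env.spot_point('wrist',l): print(l,round(r['p'],2),w('wrist',o,r['centre']).round(4))
P,u,v=cloud('wrist',o,d,np.ones_like(d,bool))
r=np.hypot(P[:,0]-.597,P[:,1]+.178)
for lo,hi,R_ in ((.199,.206,.02),(.189,.196,.036),(.138,.142,.06)):
    m=(r<R_)&(P[:,2]>=lo)&(P[:,2]<hi)
    if m.sum()>30: print(lo,m.sum(),np.median(P[m],0).round(4),P[m].min(0).round(4),P[m].max(0).round(4))
E
```

```text
4.05 pos [ 0.5956 -0.1785  0.1666] rpy [ 3.139e+00 -3.000e-03 -2.584e+00] q [ 0.05  0.58  0.24  1.68 -0.16  0.9   2.48]
to go mm [-1.5  0.6  3.6]
[ 0.04723272  0.07122854 -0.0137614 ] [-0.49639009 -0.25076749 -0.11946168]
collar 0.58 [ 0.5974 -0.1756  0.1614]
spindle_end 0.62 [ 0.5964 -0.176   0.2004]
spindle_end 0.48 [ 0.5942 -0.1736  0.155 ]
0.199 2310 [ 0.5936 -0.1801  0.2022] [ 0.5847 -0.1906  0.199 ] [ 0.6055 -0.1649  0.2042]
0.189 9605 [ 0.5857 -0.1866  0.1922] [ 0.5663 -0.2068  0.189 ] [ 0.6218 -0.1488  0.196 ]
0.138 12172 [ 0.5724 -0.1966  0.1404] [ 0.5466 -0.2274  0.138 ] [ 0.6396 -0.1284  0.142 ]
```

View pics/w2.png

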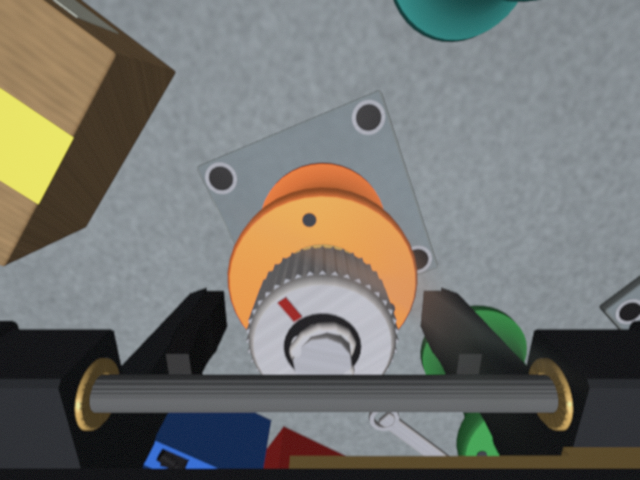

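>>> arm_command --motion '[{"x":-0.9,"y":0.6,"z":2.6,"turn":0},{"x":0,"y":0,"z":0,"turn":0},{"x":0,"y":0,"z":0,"turn":0}]' --fingers -1

```text
time_s: 4.5
tool_pos: [0.5974, -0.1778, 0.1664]
tool_rot: [-3.141, 0.0, -2.584]
wrist_force: [0.3, -0.1, -0.0]
gripper_width: 0.0883
grip_force: 0.0
```

>>> arm_command --motion '[{"x":0,"y":0,"z":0,"turn":0},{"x":0,"y":0,"z":0,"turn":0},{"x":0,"y":0,"z":0,"turn":0},{"x":0,"y":0,"z":0,"turn":0},{"x":0,"y":0,"z":0,"turn":0},{"x":0,"y":0,"z":0,"turn":0},{"x":0,"y":0,"z":0,"turn":0},{"x":0,"y":0,"z":0,"turn":0}]' --fingers 0.1

```text
time_s: 5.3
tool_pos: [0.5973, -0.178, 0.1662]
tool_rot: [-3.141, 0.0, -2.584]
wrist_force: [-0.3, -2.1, 0.2]
gripper_width: 0.0594
grip_force: 30.0
```

```bash
python3 g.py 0.596 -0.1775 0.164; python3 -c "
from h import *
print(env.get_obs()['ft_torque'])"
```

```text
5.3 pos [ 0.5973 -0.178   0.1662] rpy [-3.141  0.    -2.584] q [ 0.05  0.58  0.24  1.68 -0.17  0.9   2.48]
to go mm [0.9 1.2 2.2]
[-0.10056166 -0.11126057  0.01532094]
```

>>> arm_command --motion '[{"x":0,"y":0,"z":0.4,"turn":0.13},{"x":0,"y":0,"z":0.4,"turn":0.13},{"x":0,"y":0,"z":0.4,"turn":0.13},{"x":0,"y":0,"z":0.4,"turn":0.13},{"x":0,"y":0,"z":0.4,"turn":0.13},{"x":0,"y":0,"z":0.4,"turn":0.13},{"x":0,"y":0,"z":0.4,"turn":0.13},{"x":0,"y":0,"z":0.4,"turn":0.13},{"x":0,"y":0,"z":0.4,"turn":0.13},{"x":0,"y":0,"z":0.4,"turn":0.13}]'

```text
time_s: 6.3
tool_pos: [0.5974, -0.1774, 0.1621]
tool_rot: [3.141, -0.0, 2.394]
wrist_force: [-0.2, 0.2, -2.1]
gripper_width: 0.0594
grip_force: 30.0
```

```bash
cat > s.py <<'E'
from h import *
o=env.get_obs();y=o['tool_rot'][2]
print('turned',round((-2.584-y)%(2*np.pi),3),'pos',o['tool_pos'].round(4),'rp',o['tool_rot'].round(3),'F',np.round(o['wrist_force'],1),'M',np.round(o['ft_torque'],3),'q',np.round(o['q'],2),o['gripper_width'])
E
python3 s.py
```

```text
turned 1.305 pos [ 0.5974 -0.1774  0.1621] rp [ 3.141 -0.     2.394] F [-0.2  0.2 -2.1] M [-0.02  -0.164  0.113] q [-0.17  0.64  0.56  1.7  -0.41  0.92  1.38] 0.059417916355366855
```

>>> arm_command --motion '[{"x":0,"y":0,"z":0.4,"turn":0.13},{"x":0,"y":0,"z":0.4,"turn":0.13},{"x":0,"y":0,"z":0.4,"turn":0.13},{"x":0,"y":0,"z":0.4,"turn":0.13},{"x":0,"y":0,"z":0.4,"turn":0.13},{"x":0,"y":0,"z":0.4,"turn":0.13},{"x":0,"y":0,"z":0.4,"turn":0.13},{"x":0,"y":0,"z":0.4,"turn":0.13},{"x":0,"y":0,"z":0.4,"turn":0.13},{"x":0,"y":0,"z":0.4,"turn":0.13}]'

```text
time_s: 7.3
tool_pos: [0.598, -0.1774, 0.158]
tool_rot: [3.141, -0.001, 1.094]
wrist_force: [2.4, -1.7, -3.4]
gripper_width: 0.0599
grip_force: 30.0
```

```bash
python3 s.py
```

```text
turned 2.605 pos [ 0.598  -0.1774  0.158 ] rp [ 3.141e+00 -1.000e-03  1.094e+00] F [ 2.4 -1.7 -3.4] M [-0.271 -0.525  0.015] q [-0.36  0.76  0.88  1.71 -0.68  1.    0.29] 0.05987825761621536
```

>>> arm_command --motion '[{"x":0,"y":0,"z":0.4,"turn":0.13},{"x":0,"y":0,"z":0.4,"turn":0.13},{"x":0,"y":0,"z":0.4,"turn":0.13},{"x":0,"y":0,"z":0.4,"turn":0.13},{"x":0,"y":0,"z":0.4,"turn":0.13},{"x":0,"y":0,"z":0.4,"turn":0.13},{"x":0,"y":0,"z":0.4,"turn":0.13},{"x":0,"y":0,"z":0.4,"turn":0.13},{"x":0,"y":0,"z":0.4,"turn":0.13},{"x":0,"y":0,"z":0.4,"turn":0.13}]'

```text
time_s: 8.3
tool_pos: [0.5983, -0.1779, 0.1538]
tool_rot: [3.141, -0.002, -0.206]
wrist_force: [3.6, -2.1, -4.2]
gripper_width: 0.0596
grip_force: 30.0
```

```bash
python3 s.py; python3 - <<'E'
from h import *
o,p,d=shot('wrist','w3');shot('side','s3')
P,u,v=cloud('wrist',o,d,np.ones_like(d,bool))
r=np.hypot(P[:,0]-.5963,P[:,1]+.1775)
m=(r<.028)&(r>.018)&(P[:,2]>.172)&(P[:,2]<.195); print('top',np.median(P[m],0).round(4),m.sum())
E
```

```text
turned 3.905 pos [ 0.5983 -0.1779  0.1538] rp [ 3.141e+00 -2.000e-03 -2.060e-01] F [ 3.6 -2.1 -4.2] M [-0.627 -0.66   0.067] q [-0.48  0.93  1.15  1.72 -0.93  1.14 -0.82] 0.05959824694458625
top [ 0.6093 -0.1824  0.1798] 6192
```

View pics/w3.png

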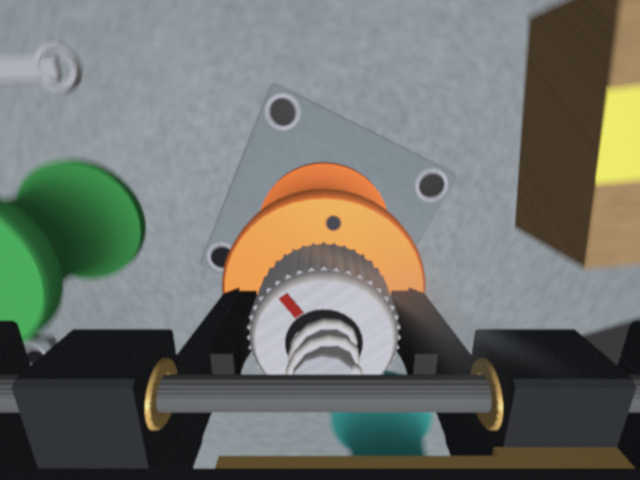

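The mark is still at (290,305), so the collar turns with the grip. Its top is at z 0.180, about 3.7 mm from bearing. Joint 3 is nearing its limit, so I'll regrasp.

>>> arm_command --motion '[{"x":0,"y":0,"z":0,"turn":0},{"x":0,"y":0,"z":0,"turn":0},{"x":0,"y":0,"z":0,"turn":0},{"x":0,"y":0,"z":0,"turn":0},{"x":0,"y":0,"z":0,"turn":0}]' --fingers -1

```text
time_s: 8.9
tool_pos: [0.5971, -0.1778, 0.1542]
tool_rot: [-3.141, 0.0, -0.201]
wrist_force: [-0.3, -0.6, -0.1]
gripper_width: 0.0882
grip_force: 0.0
```

```bash
python3 s.py; python3 g.py 0.596 -0.1775 0.153
```

```text
turned 3.9 pos [ 0.5971 -0.1778  0.1542] rp [-3.141  0.    -0.201] F [-0.3 -0.6 -0.1] M [ 0.049  0.146 -0.006] q [-0.48  0.92  1.15  1.72 -0.93  1.14 -0.82] 0.08816453340972463
8.9 pos [ 0.5971 -0.1778  0.1542] rpy [-3.141  0.    -0.201] q [-0.48  0.92  1.15  1.72 -0.93  1.14 -0.82]
to go mm [-1.2 -0.1  1.2]
```

>>> arm_command --motion '[{"x":0,"y":0,"z":0,"turn":-0.14},{"x":0,"y":0,"z":0,"turn":-0.14},{"x":0,"y":0,"z":0,"turn":-0.14},{"x":0,"y":0,"z":0,"turn":-0.14},{"x":0,"y":0,"z":0,"turn":-0.14},{"x":0,"y":0,"z":0,"turn":-0.14},{"x":0,"y":0,"z":0,"turn":-0.14},{"x":0,"y":0,"z":0,"turn":-0.14},{"x":0,"y":0,"z":0,"turn":-0.14},{"x":0,"y":0,"z":0,"turn":-0.14}]'

```text
time_s: 9.9
tool_pos: [0.5971, -0.1779, 0.1542]
tool_rot: [3.142, -0.0, 1.205]
wrist_force: [-1.0, -0.7, -0.3]
gripper_width: 0.0884
grip_force: 0.0
```

```bash
python3 s.py
```

```text
turned 2.494 pos [ 0.5971 -0.1779  0.1542] rp [ 3.142 -0.     1.205] F [-1.  -0.7 -0.3] M [-0.065  0.074  0.004] q [-0.35  0.75  0.85  1.72 -0.66  0.99  0.39] 0.0884358305187635
```

>>> arm_command --motion '[{"x":0,"y":0,"z":0,"turn":-0.14},{"x":0,"y":0,"z":0,"turn":-0.14},{"x":0,"y":0,"z":0,"turn":-0.14},{"x":0,"y":0,"z":0,"turn":-0.14},{"x":0,"y":0,"z":0,"turn":-0.14},{"x":0,"y":0,"z":0,"turn":-0.14},{"x":0,"y":0,"z":0,"turn":-0.14},{"x":0,"y":0,"z":0,"turn":-0.14},{"x":0,"y":0,"z":0,"turn":0},{"x":0,"y":0,"z":0,"turn":0}]'

```text
time_s: 10.9
tool_pos: [0.5971, -0.1781, 0.1542]
tool_rot: [3.141, -0.0, 2.315]
wrist_force: [-0.6, 0.4, 0.3]
gripper_width: 0.088
grip_force: 0.0
```

```bash
python3 s.py; python3 g.py 0.5978 -0.178 0.153
```

```text
turned 1.384 pos [ 0.5971 -0.1781  0.1542] rp [ 3.141 -0.     2.315] F [-0.6  0.4  0.3] M [-0.09  -0.019 -0.031] q [-0.18  0.65  0.58  1.71 -0.43  0.91  1.32] 0.08796973338756375
10.9 pos [ 0.5971 -0.1781  0.1542] rpy [ 3.141 -0.     2.315] q [-0.18  0.65  0.58  1.71 -0.43  0.91  1.32]
to go mm [-0.4  0.5  1.2]
```

>>> arm_command --motion '[{"x":0,"y":0,"z":0,"turn":0},{"x":0,"y":0,"z":0,"turn":0},{"x":0,"y":0,"z":0,"turn":0},{"x":0,"y":0,"z":0,"turn":0},{"x":0,"y":0,"z":0,"turn":0},{"x":0,"y":0,"z":0,"turn":0},{"x":0,"y":0,"z":0,"turn":0},{"x":0,"y":0,"z":0,"turn":0}]' --fingers 0.1

```text
time_s: 11.7
tool_pos: [0.5975, -0.1775, 0.1541]
tool_rot: [3.141, 0.0, 2.319]
wrist_force: [2.1, 1.1, -1.6]
gripper_width: 0.0591
grip_force: 30.0
```

>>> arm_command --motion '[{"x":0,"y":0,"z":0.32,"turn":0.1},{"x":0,"y":0,"z":0.32,"turn":0.1},{"x":0,"y":0,"z":0.32,"turn":0.1},{"x":0,"y":0,"z":0.32,"turn":0.1},{"x":0,"y":0,"z":0.32,"turn":0.1},{"x":0,"y":0,"z":0.32,"turn":0.1},{"x":0,"y":0,"z":0.32,"turn":0.1},{"x":0,"y":0,"z":0.32,"turn":0.1},{"x":0,"y":0,"z":0,"turn":0}]'

```text
time_s: 12.6
tool_pos: [0.5978, -0.1774, 0.1515]
tool_rot: [3.141, 0.0, 1.518]
wrist_force: [3.6, 1.4, -1.4]
gripper_width: 0.0594
grip_force: 30.0
```

```bash
python3 s.py
```

```text
turned 2.181 pos [ 0.5978 -0.1774  0.1515] rp [3.141 0.    1.518] F [ 3.6  1.4 -1.4] M [ 0.289 -0.497 -0.045] q [-0.3   0.72  0.77  1.71 -0.6   0.96  0.65] 0.059366161423559924
```

>>> arm_command --motion '[{"x":0,"y":0,"z":0.16,"turn":0.05},{"x":0,"y":0,"z":0.16,"turn":0.05},{"x":0,"y":0,"z":0,"turn":0}]'

```text
time_s: 12.9
tool_pos: [0.5978, -0.1775, 0.1513]
tool_rot: [3.141, -0.0, 1.421]
wrist_force: [3.9, 1.6, -2.9]
gripper_width: 0.0594
grip_force: 30.0
```

```bash
python3 s.py; python3 - <<'E'
from h import *
o,p,d=shot('wrist')
P,u,v=cloud('wrist',o,d,np.ones_like(d,bool))
r=np.hypot(P[:,0]-.5963,P[:,1]+.1775)
m=(r<.028)&(r>.018)&(P[:,2]>.172)&(P[:,2]<.195); print('top',np.median(P[m],0).round(4),m.sum())
E
```

```text
turned 2.278 pos [ 0.5978 -0.1775  0.1513] rp [ 3.141 -0.     1.421] F [ 3.9  1.6 -2.9] M [ 0.284 -0.658 -0.064] q [-0.31  0.73  0.8   1.71 -0.62  0.96  0.57] 0.0594049977540616
top [ 0.5997 -0.1646  0.1769] 6308
```

>>> arm_command --motion '[{"x":0,"y":0,"z":0.16,"turn":0.05},{"x":0,"y":0,"z":0,"turn":0}]'

```text
time_s: 13.15
tool_pos: [0.5978, -0.1775, 0.1511]
tool_rot: [3.141, -0.0, 1.371]
wrist_force: [4.2, 1.1, -2.8]
gripper_width: 0.0594
grip_force: 30.0
```

```bash
python3 s.py
```

```text
turned 2.328 pos [ 0.5978 -0.1775  0.1511] rp [ 3.141 -0.     1.371] F [ 4.2  1.1 -2.8] M [ 0.317 -0.786 -0.021] q [-0.32  0.74  0.81  1.72 -0.63  0.97  0.53] 0.059377238427216976
```

>>> arm_command --motion '[{"x":0,"y":0,"z":0.13,"turn":0.04},{"x":0,"y":0,"z":0,"turn":0}]'

```text
time_s: 13.35
tool_pos: [0.5978, -0.1775, 0.151]
tool_rot: [3.141, -0.0, 1.331]
wrist_force: [4.3, 2.1, -2.8]
gripper_width: 0.0594
grip_force: 30.0
```

```bash
python3 s.py
```

```text
turned 2.368 pos [ 0.5978 -0.1775  0.151 ] rp [ 3.141 -0.     1.331] F [ 4.3  2.1 -2.8] M [ 0.317 -0.809 -0.056] q [-0.33  0.74  0.82  1.72 -0.64  0.97  0.5 ] 0.059361039323361925
```

>>> arm_command --motion '[{"x":0,"y":0,"z":0.13,"turn":0.04},{"x":0,"y":0,"z":0,"turn":0}]'

```text
time_s: 13.55
tool_pos: [0.5979, -0.1775, 0.1509]
tool_rot: [3.141, -0.001, 1.291]
wrist_force: [4.6, 2.4, -2.9]
gripper_width: 0.0594
grip_force: 30.0
```

```bash
python3 s.py; python3 s.py
```

```text
turned 2.408 pos [ 0.5979 -0.1775  0.1509] rp [ 3.141e+00 -1.000e-03  1.291e+00] F [ 4.6  2.4 -2.9] M [ 0.347 -0.889 -0.084] q [-0.33  0.75  0.83  1.72 -0.65  0.97  0.46] 0.059443620150045444
turned 2.408 pos [ 0.5979 -0.1775  0.1509] rp [ 3.141e+00 -1.000e-03  1.291e+00] F [ 4.6  2.4 -2.9] M [ 0.347 -0.889 -0.084] q [-0.33  0.75  0.83  1.72 -0.65  0.97  0.46] 0.059443620150045444
```

>>> arm_command --motion '[{"x":0,"y":0,"z":0.13,"turn":0.04},{"x":0,"y":0,"z":0,"turn":0}]'

```text
time_s: 13.75
tool_pos: [0.5979, -0.1775, 0.1507]
tool_rot: [3.141, -0.001, 1.251]
wrist_force: [5.0, 0.5, -3.6]
gripper_width: 0.0595
grip_force: 30.0
```

```bash
python3 s.py
```

```text
turned 2.448 pos [ 0.5979 -0.1775  0.1507] rp [ 3.141e+00 -1.000e-03  1.251e+00] F [ 5.   0.5 -3.6] M [ 0.325 -0.825 -0.026] q [-0.34  0.75  0.84  1.72 -0.66  0.98  0.43] 0.059464239042370484
```

>>> arm_command --motion '[{"x":0,"y":0,"z":0.1,"turn":0.03},{"x":0,"y":0,"z":0,"turn":0}]'

```text
time_s: 13.95
tool_pos: [0.5979, -0.1775, 0.1507]
tool_rot: [3.141, -0.001, 1.222]
wrist_force: [4.7, 1.9, -2.6]
gripper_width: 0.0595
grip_force: 30.0
```

```bash
python3 s.py
```

```text
turned 2.477 pos [ 0.5979 -0.1775  0.1507] rp [ 3.141e+00 -1.000e-03  1.222e+00] F [ 4.7  1.9 -2.6] M [ 0.296 -0.684  0.055] q [-0.34  0.75  0.84  1.72 -0.66  0.98  0.4 ] 0.059522413570870375
```

>>> arm_command --motion '[{"x":0,"y":0,"z":0.1,"turn":0.03},{"x":0,"y":0,"z":0,"turn":0}]'

```text
time_s: 14.15
tool_pos: [0.5979, -0.1775, 0.1507]
tool_rot: [3.141, -0.0, 1.193]
wrist_force: [5.4, 1.8, -0.8]
gripper_width: 0.0594
grip_force: 30.0
```

```bash
python3 s.py
```

```text
turned 2.506 pos [ 0.5979 -0.1775  0.1507] rp [ 3.141 -0.     1.193] F [ 5.4  1.8 -0.8] M [ 0.394 -0.712  0.343] q [-0.35  0.76  0.85  1.72 -0.67  0.98  0.38] 0.059357732969019965
```

The collar bears: the moment rose from about -0.05 to 0.34 N m and the z descent stopped at a yaw of about 1.23. I'll back off a quarter turn from there.

>>> arm_command --motion '[{"x":0,"y":0,"z":0,"turn":-0.04},{"x":0,"y":0,"z":-0.32,"turn":-0.1},{"x":0,"y":0,"z":-0.32,"turn":-0.1},{"x":0,"y":0,"z":-0.32,"turn":-0.1},{"x":0,"y":0,"z":-0.32,"turn":-0.1},{"x":0,"y":0,"z":-0.32,"turn":-0.1},{"x":0,"y":0,"z":-0.32,"turn":-0.1},{"x":0,"y":0,"z":-0.32,"turn":-0.1},{"x":0,"y":0,"z":-0.32,"turn":-0.1}]'

```text
time_s: 15.05
tool_pos: [0.5976, -0.1775, 0.1532]
tool_rot: [3.141, -0.0, 2.036]
wrist_force: [4.8, 2.8, -1.3]
gripper_width: 0.0595
grip_force: 30.0
```

>>> arm_command --motion '[{"x":0,"y":0,"z":-0.32,"turn":-0.1},{"x":0,"y":0,"z":-0.32,"turn":-0.1},{"x":0,"y":0,"z":-0.32,"turn":-0.1},{"x":0,"y":0,"z":-0.32,"turn":-0.1},{"x":0,"y":0,"z":-0.32,"turn":-0.1},{"x":0,"y":0,"z":-0.32,"turn":-0.1},{"x":0,"y":0,"z":-0.32,"turn":-0.1},{"x":0,"y":0,"z":-0.2,"turn":-0.06},{"x":0,"y":0,"z":0,"turn":0}]'

```text
time_s: 15.95
tool_pos: [0.5974, -0.1777, 0.1556]
tool_rot: [3.141, 0.001, 2.792]
wrist_force: [3.0, 2.9, -1.8]
gripper_width: 0.0594
grip_force: 30.0
```

```bash
python3 s.py; python3 - <<'E'
from h import *
o,p,d=shot('wrist','w4')
P,u,v=cloud('wrist',o,d,np.ones_like(d,bool))
r=np.hypot(P[:,0]-.5968,P[:,1]+.1775)
m=(r<.028)&(r>.018)&(P[:,2]>.172)&(P[:,2]<.195); print('top',np.median(P[m],0).round(4),m.sum())
m=(r<.046)&(r>.036)&(P[:,2]>.135)&(P[:,2]<.146); print('roller',np.median(P[m],0).round(4),m.sum())
E
```

```text
turned 0.907 pos [ 0.5974 -0.1777  0.1556] rp [3.141e+00 1.000e-03 2.792e+00] F [ 3.   2.9 -1.8] M [ 0.515 -0.751  0.05 ] q [-0.1   0.62  0.46  1.7  -0.34  0.89  1.71] 0.05941212335148737
top [ 0.5841 -0.1696  0.1813] 6308
roller [ 0.5661 -0.1635  0.1405] 5372
```

>>> arm_command --motion '[{"x":0,"y":0,"z":0,"turn":0},{"x":0,"y":0,"z":0,"turn":0},{"x":0,"y":0,"z":0,"turn":0},{"x":0,"y":0,"z":0,"turn":0},{"x":0,"y":0,"z":0,"turn":0},{"x":0,"y":0,"z":0,"turn":0}]' --fingers -1

```text
time_s: 16.6
tool_pos: [0.5971, -0.178, 0.1555]
tool_rot: [-3.141, -0.0, 2.789]
wrist_force: [0.0, 0.2, 0.3]
gripper_width: 0.0883
grip_force: 0.0
```

>>> arm_command --motion '[{"x":0,"y":0,"z":-10,"turn":0},{"x":0,"y":0,"z":-20,"turn":0},{"x":0,"y":0,"z":-30,"turn":0},{"x":0,"y":0,"z":-30,"turn":0},{"x":0,"y":0,"z":-30,"turn":0},{"x":0,"y":0,"z":-30,"turn":0},{"x":0,"y":0,"z":0,"turn":0}]'

```text
time_s: 17.3
tool_pos: [0.5992, -0.1791, 0.3108]
tool_rot: [3.141, 0.008, 2.788]
wrist_force: [-0.1, -1.3, 1.4]
gripper_width: 0.0876
grip_force: 0.0
```

```bash
python3 s.py; python3 - <<'E'
from h import *
o,p,d=shot('wrist','w5')
P,u,v=cloud('wrist',o,d,np.ones_like(d,bool))
r=np.hypot(P[:,0]-.5968,P[:,1]+.1775)
m=(r<.028)&(r>.018)&(P[:,2]>.172)&(P[:,2]<.195); print('top',np.median(P[m],0).round(4),P[m].mean(0).round(4),m.sum())
m=(r<.046)&(r>.036)&(P[:,2]>.135)&(P[:,2]<.146); print('roller',np.median(P[m],0).round(4),m.sum())
E
```

```text
turned 0.911 pos [ 0.5992 -0.1791  0.3108] rp [3.141 0.008 2.788] F [-0.1 -1.3  1.4] M [-0.018 -0.006  0.037] q [-0.15  0.46  0.53  1.56 -0.25  1.18  1.64] 0.08762362604313378
top [ 0.5935 -0.1763  0.1812] [ 0.5949 -0.1768  0.1812] 2207
roller [ 0.582  -0.1686  0.1405] 2652
```

View pics/w5.png

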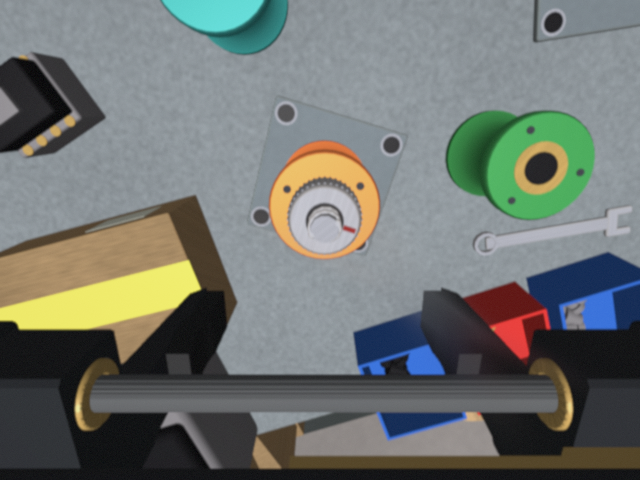

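The collar at (325,220) is free, the gripper is clear of it, and nothing nearby has moved. By depth it stands about 4.8 mm above the roller.

```bash
python3 -c "
from h import *
print(env.finish_job())"
```

```text
the job is handed in; nothing more can be done
None
```

I spun the orange bollard's collar down until it bore lightly on the roller (about 0.3 N m), backed it off a quarter turn to stand about 5 mm clear (4.7 to 4.9 mm measured), let go, and handed the job in at about 17 s.

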